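# Pump up an air-spring mount until the indicator pin stands fully out

## Task

Inflate the rubber air-spring mount: with your fingertips press the black mushroom knob of the hand pump down through a full stroke and let it spring all the way up, again and again, until the steel indicator pin stands fully out of its block with its narrow waist showing. Do not grip the knob or force it hard against its stop, do not touch the pin or press the small steel release button, and leave the loose parts on the bench alone. Finish with the knob let up.

Things in the scene. Friction and masses are not known exactly. Their poses are not given: they have to be found in the camera images.
- station: inflation station bolted to the bench, cannot move: aluminium base plate 130 mm (its x) by 320 mm (its y), 12 mm thick. Origin at bench level under the pump axis, z up. Along y stand the rubber bellows (y = +115 mm), the grey round hand pump (y = 0, 56 mm wide, top at 108 mm) and the indicator block (y = -95 mm). Copper pipes run low on its +x side.
- bellows_top (a point): top of the black rubber bellows air spring: 92 mm wide, 98 mm tall.
- collar_top (a point): top of the steel collar (24 mm wide, 4 mm tall) the pin comes out of, 86 mm above the bench, on the dark steel indicator block (50 by 46 mm, top at 82 mm).
- pump_knob: origin: centre of the flat top of the pump's black mushroom knob (48 mm wide, flat part 40 mm wide, 16 mm thick, on a 14 mm stem). 165 mm above the bench when up; moves straight down with the plunger. Its axes are the station's.
- plunger (a joint): plunger travel in m: 0 up, 0.030 pressed right down to its stop. A spring returns it: about 4 N at the top to 12 N at the bottom. A stroke counts only if the knob is pressed deeper than about 0.024 and before that had come back up to within about 0.006 of its top.
- indicator_pin: upright steel indicator pin, 12 mm diameter, in the indicator block. Origin on its axis, 4 mm below its top: 82 mm above the bench when in (pin top level with the collar), 122 mm when fully out. Its waist, 7 mm thick and 7 mm long, lies 30 to 37 mm below its top and clears the collar only when the pin is fully out.
- pin (a joint): how far the pin stands out in m: 0 in, 0.040 fully out. It may start partly out (up to 0.012). Each good stroke ratchets it up by 0.008 (the first stroke by 0.003 to 0.012), while the knob goes down; it stays up by itself. Four or five good strokes are needed; once fully out further strokes do nothing to it.
- bleed_top (a point): top of the release button, a plain steel button 18 mm in diameter on a low dark housing 34 mm in diameter, top about 34 mm above the bench, on the base plate at station x = -42, y = -42 mm. Not to be pressed.
- bleed (a joint): release button travel in m: 0 up, 0.006 pressed.
- buffer: loose bystander: black rubber buffer 50 mm wide, 35 mm tall, with an upright steel stud to 63 mm. Origin at the centre of its underside.
- dome_mount: loose bystander: steel dome-shaped machine mount, flange 84 mm wide, 46 mm tall. Origin at the centre of its underside.
- spacer: loose bystander: black rubber ring 48 mm wide, 22 mm tall, 22 mm hole. Origin at the centre of its underside.
- wrench: loose bystander: steel wrench, about 180 mm long, lying flat on the bench. Origin near mid length.

How it is judged:
On the way, in this order (a step that is already met when the one before it is completed fails the run):
1. the knob is pressed down through a full stroke (value of joint plunger above 0.022 m), for 0.02 s.
2. the knob is let back up (value of joint plunger below 0.008 m), for 0.05 s.
3. by further strokes the pin is raised fully out (value of joint pin above 0.036 m), for 0.2 s.
At the end, for the whole second after the job is handed in: the pin stands more than 36 mm out (40 is full), the knob is back up (within 3 mm of its top), the release button is up, and every loose part lies still within 30 mm of where it began (value of joint pin above 0.036 m and value of joint plunger below 0.003 m and value of joint bleed below 0.002 m and distance of each of buffer, dome_mount, spacer, wrench from where it was at the start of the episode below 0.03 m and linear speed of each of buffer, dome_mount, spacer, wrench below 0.02 m/s); the robot touches nothing.
It fails at once if the pin is touched or pulled by the robot (contact force between any of the fingers, the arm and indicator_pin above 1 N).
It fails at once if the release button is pressed (3 mm or more) (value of joint bleed above 0.003 m).
It fails at once if the knob is gripped or forced: more than 45 N on it (contact force between the arm and pump_knob above 45 N).
It fails at once if a loose part is lifted, carried or pushed more than 30 mm (distance of any of buffer, dome_mount, spacer, wrench from where it was at the start of the episode above 0.03 m).
It also fails if it takes over 42 s, if anything falls off the work surface, if the arm or the gripper's body presses on something with over 40 N, if the wrist force passes 120 N, or if a joint passes its speed limit or range.

## Robot

A 6-joint arm with a two-finger parallel gripper is mounted at the origin on the work surface. World frame = base frame: x ahead of the robot, y to its left, z up, the work surface at z = 0. Lengths are in m, angles in rad, forces in N, time in s.
With the tool pointing down it reaches from about 0.35 to 0.975 m from the base axis. Payload 4.9 kg.
Tool frame: the origin (TCP) lies at the very end of the fingers, on their centre line; the grasp point (between the pads) lies 19 mm behind it; x points along the fingers, z is the direction in which the jaws open and shut, and the axes are right-handed (so a half turn about x gives the same grasp; the last joint's range is limited). The gripper opens to 85 mm and grips with 20 to 120 N. Pads are 22 mm wide; open, the fingers measure 114 mm over their backs; the gripper's body (76 mm by 85 mm) begins 54 mm behind the grasp point. The pads swing forward as they close: fully open they stand 13 mm farther back than shut.
Start: joints at [-1.468, 0.053, 1.613, -0, 1.476, -0.119], TCP at [0.137, -0.61, 0.231] pointing down, gripper open.
Joint ranges: [-3.01, 3.01], [-1.01, 2.22], [0.06, 2.58], [-1.02, 4.17], [0.09, 2.62], [-3.14, 3.14]. Speed limits (rad/s): [2.57, 2.57, 3.14, 3.14, 3.14, 3.14].

## Interface

Orientations are given as a rotation vector (axis times angle).
In Python, from station import ctrl, imaging gives the robot as it stands. The module is installed in compiled form; this text tells all that it offers.
- The arm moves only by the shell command python3 -m jog 'ROWS' [FORCE]. ROWS is JSON, a list that holds one entry, the list of rows, each a list of 5 numbers: the shift along the tool's x, y, z in m, then the turn about the tool's x in rad, then the closure, from -1 (fully open) to 1 (shut). A call has 1 to 12 rows; each row is the pose to reach, as a shift and turn from the pose measured when the call began, along the tool's axes at that moment; what a row does not reach only later rows make up. A row lasts 1/10 s, in which the tool goes at most 50 mm and 8.59 degrees, less where a joint would pass 70% of its speed; a pose out of reach is approached as far as the arm can. A call with a gripper value outside its range is refused whole. The fingers move at their own pace and stop on an object; FORCE is the grip in N (left out, the last holds). Time passes only in rows, so rows that repeat a pose let the fingers close. It gives the time, the measured TCP pose, the force and the opening at its end, in the units of the state.
- ctrl.get_obs(): the state, without advancing time (a new reading comes with each control period).
- imaging.get_image(name): name is "scene" or "top" or "wrist"; returns a dict with "color" (400x640x3 uint8, red, green, blue), "intrinsics" (3x3 intrinsics, pixels), "R" (3x3) and "t" (3): a world point X has camera coordinates R X + t. Camera axes: x right, y down, z forward; pixel columns grow to the right and rows downward; lengths in m; the calibration is good to about 2 mm. A picture is of the moment at which its call begins. There is no depth.
- ctrl.finish_job(): hands the job in, once; it reports no verdict.
The state is a dict: "t": time; "q": joint angles; "dq": joint speeds; "effort": joint torques, N m; "tool_pos": TCP position; "tool_rot": TCP orientation; "contact_force": force on the tool from outside, world axes, zero at the start; "wrist_torque": the same for the moment, N m; "opening": finger opening in m.
Only numpy, scipy, OpenCV 4.12 (cv2) and the standard library are available. Lean on these libraries where they do the work, as an engineer would, in place of code of your own. Each camera call takes 0.05 s, during which the arm holds its last target.

## Working session

There is one attempt and no reset: what is moved stays moved. The work goes in short steps, Python scripts to look and compute and a shell command to move; the robot and the scene stay as the last step left them, time stands still between calls to the robot, and variables do not carry over. Pictures are saved under pics/ and viewed, and the job is handed in when it is done.

```bash
mkdir -p pics; python3 - <<'E'
from station import ctrl, imaging
import cv2
o=ctrl.get_obs()
for k,v in o.items(): print(k,v)
for n in ("scene","top","wrist"):
    im=imaging.get_image(n); cv2.imwrite(f"pics/{n}0.png",im["color"][:,:,::-1])
    print(n,im["intrinsics"],im["R"],im["t"])
E
```

```text
t 0.0
q [-1.46803101e+00  5.33634265e-02  1.61429329e+00  1.31191272e-05
  1.47602178e+00 -1.19050654e-01]
dq [ 0.0004367  -0.00057458  0.00204843 -0.00104141 -0.00082548  0.00160031]
effort [ 8.17147593e-04 -3.93676043e+01 -3.70180678e+01 -1.05868410e-04
  7.03051468e-03  6.33809591e-06]
tool_pos [ 0.1374091  -0.60906373  0.23005938]
tool_rot [ 1.0457303   1.30748427 -1.04322817]
contact_force [-0.13297868  0.42141512  0.45312539]
wrist_torque [-0.01644771  0.02126058 -0.03387036]
opening 0.08544107557113569
scene [[436.21007494   0.         319.08382017]
 [  0.         436.21007494 194.76288579]
 [  0.           0.           1.        ]] [[-0.1779197   0.98399269  0.01014682]
 [ 0.72865397  0.13866703 -0.67069728]
 [-0.66136826 -0.11193674 -0.74166178]] [ 0.0099223  -0.35601894  1.36035594]
top [[412.05109342   0.         316.36295704]
 [  0.         412.05109342 204.52034876]
 [  0.           0.           1.        ]] [[ 1.65290297e-02 -9.99863148e-01  6.90433892e-04]
 [-9.70552852e-01 -1.62104558e-02 -2.40342221e-01]
 [ 2.40320522e-01  3.30252113e-03 -9.70687973e-01]] [0.07493048 0.61786022 0.90968626]
wrist [[289.88040689   0.         315.02799128]
 [  0.         289.88040689 199.52614236]
 [  0.           0.           1.        ]] [[ 0.22016181 -0.97546113 -0.00208783]
 [-0.94000826 -0.21273092  0.26670215]
 [-0.26060172 -0.05675505 -0.96377674]] [-0.62456644 -0.03389244  0.37819588]
```

View pics/scene0.png

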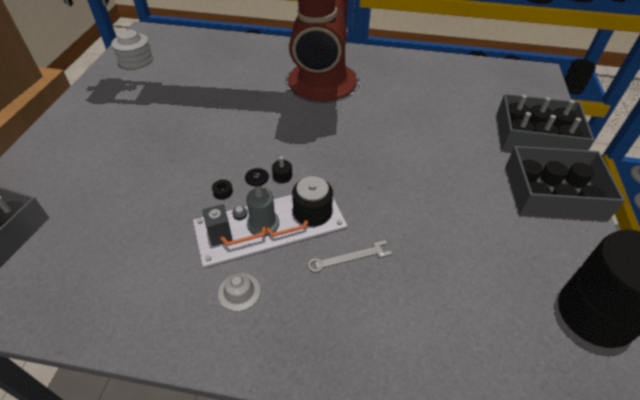

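View pics/top0.png

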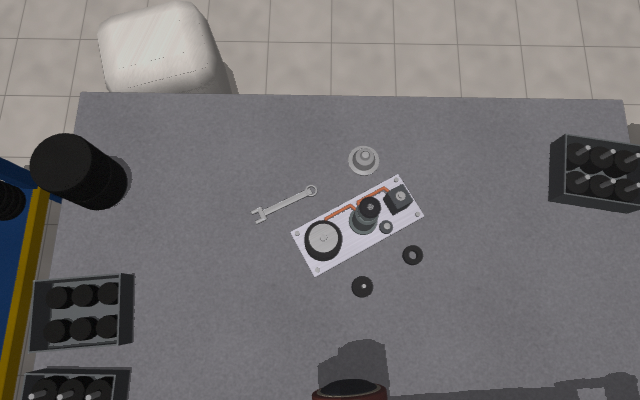

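View pics/wrist0.png

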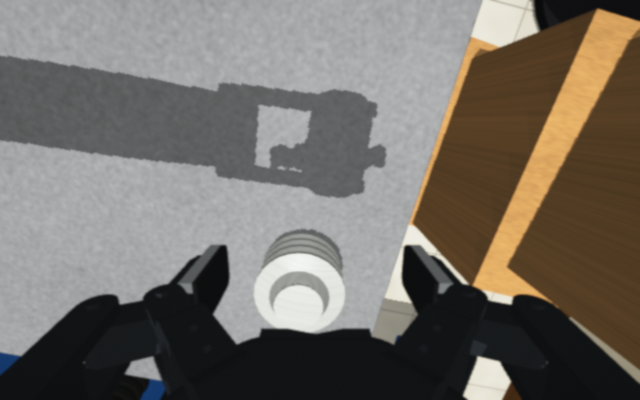

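The top view shows the station with the knob near (369,207), the indicator block at (397,197), the button at (386,227) and the bellows at (323,239). The scene view shows the knob near (257,177). I'll enlarge both views and measure.

```bash
cat > h.py <<'E'
import numpy as np, cv2
from station import ctrl, imaging
def ray(im,u,v):
    K,R,t=im["intrinsics"],np.array(im["R"]),np.array(im["t"])
    d=R.T@np.linalg.solve(K,[u,v,1.]); return -R.T@t,d
def onz(im,u,v,z):
    c,d=ray(im,u,v); return c+d*(z-c[2])/d[2]
def proj(im,X):
    p=im["intrinsics"]@(np.array(im["R"])@X+im["t"]); return p[:2]/p[2]
def tri(r1,r2):
    (a,d),(b,e)=r1,r2; d=d/np.linalg.norm(d); e=e/np.linalg.norm(e)
    s=np.linalg.lstsq(np.c_[d,-e],b-a,rcond=None)[0]; p,q=a+s[0]*d,b+s[1]*e
    return (p+q)/2,np.linalg.norm(p-q)
E
python3 - <<'E'
import cv2
a=cv2.imread("pics/scene0.png")[150:320,170:410]; b=cv2.imread("pics/top0.png")[135:305,240:440]
cv2.imwrite("pics/sc0.png",cv2.resize(a,None,fx=3.3,fy=3.3,interpolation=cv2.INTER_CUBIC))
cv2.imwrite("pics/tc0.png",cv2.resize(b,None,fx=3.5,fy=3.5,interpolation=cv2.INTER_CUBIC))
E
```

```text
(no output)
```

View pics/sc0.png

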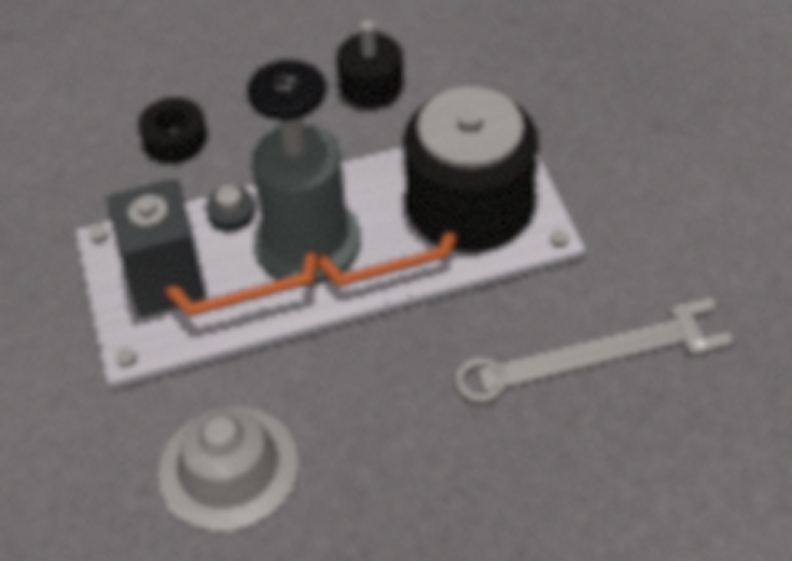

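View pics/tc0.png

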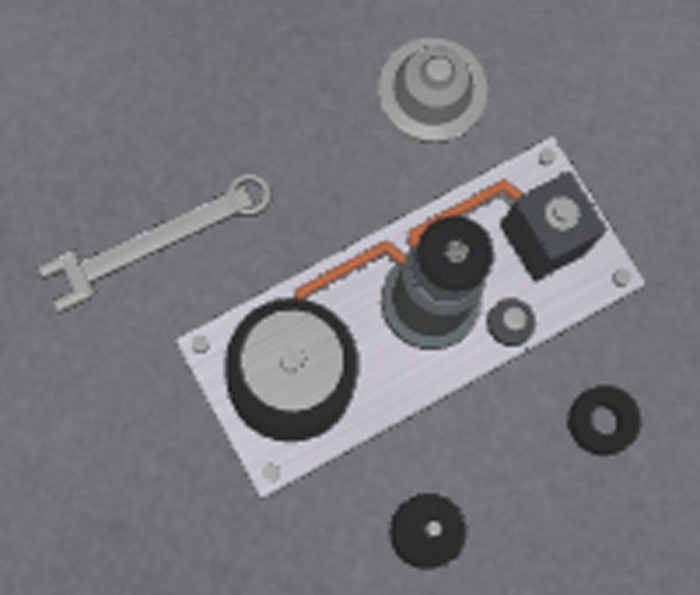

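The crops show the knob at about (455,254) in the top crop, which is (370,207.6), and (287,88) in the scene crop, which is (257,176.7). The pin is roughly level with the collar. Next I'll measure with masks and two rays.

```bash
python3 - <<'E'
from h import *
im={n:imaging.get_image(n) for n in("scene","top")}
def blob(n,c,hw,f):
    g=im[n]["color"].astype(int); m=f(g).astype(np.uint8)
    z=np.zeros_like(m); z[c[1]-hw:c[1]+hw+1,c[0]-hw:c[0]+hw+1]=1; m=m*z
    nl,l,s,ce=cv2.connectedComponentsWithStats(m); k=1+np.argmax(s[1:,4])
    ct=max(cv2.findContours((l==k).astype(np.uint8),0,cv2.CHAIN_APPROX_NONE)[0],key=len)
    e=cv2.fitEllipse(cv2.convexHull(ct)); print(n,c,s[k],ce[k].round(1),np.round(e[0],1),np.round(e[1],1)); return e[0]
dark=lambda g:g.max(2)<52
kt=blob("top",(370,207),14,dark); ks=blob("scene",(257,177),14,dark)
pk=tri(ray(im["top"],*kt),ray(im["scene"],*ks)); print("knob",pk)
print(onz(im["top"],*kt,.163),onz(im["scene"],*ks,.163))
light=lambda g:g.min(2)>120
bt=blob("top",(323,238),20,light); bs=blob("scene",(312,188),20,light)
pb=tri(ray(im["top"],*bt),ray(im["scene"],*bs)); print("bellows",pb)
lc=lambda g:g.min(2)>105
ct=blob("top",(400,195),8,lc); cs=blob("scene",(215,213),8,lc)
pc=tri(ray(im["top"],*ct),ray(im["scene"],*cs)); print("collar",pc)
v=pb[0]-pc[0]; print("len",np.hypot(*v[:2]),"station y dir deg",np.degrees(np.arctan2(v[1],v[0])))
u=v[:2]/np.hypot(*v[:2]); print("knob from line", pc[0][:2]+u*95, pb[0][:2]-u*115)
a=im["top"]["color"]; print(a[208,368],a[215,362],a[205,372])
o=ctrl.get_obs()
from scipy.spatial.transform import Rotation as Ro
R=Ro.from_rotvec(o["tool_rot"]).as_matrix(); print(o["t"],o["tool_pos"],R.round(3))
print("knob rel in tool", R.T@(pk[0]-o["tool_pos"]))
E
```

```text
top (370, 207) [359 197  21  21 286] [369.2 207.2] [369.2 207.2] [19.9 20.8]
scene (257, 177) [245 169  23  18 297] [256.3 177.1] [256.3 176.9] [17.3 22.7]
knob (array([ 0.59189991, -0.03003884,  0.15820049]), np.float64(0.000672898565130444))
[ 0.59081254 -0.02975413  0.163     ] [ 0.59635203 -0.02795481  0.163     ]
top (323, 238) [309 224  29  28 644] [323.  237.6] [323.1 237.6] [28.2 28.5]
scene (312, 188) [297 176  31  23 549] [312.1 187.1] [312.  187.1] [23.5 30.3]
bellows (array([0.5345503 , 0.06931286, 0.08875341]), np.float64(0.001998152937526905))
top (400, 195) [396 191  10  10  74] [400.3 195.3] [400.2 195.4] [9.2 9.7]
scene (215, 213) [209 209  12   9  85] [214.4 213.1] [214.4 213.2] [ 8.8 11.5]
collar (array([ 0.63954035, -0.11279355,  0.08510403]), np.float64(0.0021581743551278456))
len 0.21020385016609336 station y dir deg 119.96479605083285
knob from line [-46.80990047  82.18878945] [ 57.97334709 -99.5589192 ]
[105 103 107] [60 62 64] [126 124 127]
0.25 [ 0.13745687 -0.60938777  0.23068749] [[-0.     0.976  0.22 ]
 [ 0.001  0.22  -0.976]
 [-1.     0.    -0.001]]
knob rel in tool [ 0.07303538  0.57073514 -0.46512929]
```

The measurements agree. The knob is at about (0.592, -0.030), and the bellows–collar distance is 210 mm as specified. Projecting 95 mm from the collar along the 120° station y direction gives the same knob position. The straight path at z = 0.23 stays clear of everything. I'll move there while closing the fingers.

```bash
python3 -m jog '[[[0,0.571,-0.465,0,1],[0,0.571,-0.465,0,1],[0,0.571,-0.465,0,1],[0,0.571,-0.465,0,1],[0,0.571,-0.465,0,1],[0,0.571,-0.465,0,1],[0,0.571,-0.465,0,1],[0,0.571,-0.465,0,1],[0,0.571,-0.465,0,1],[0,0.571,-0.465,0,1],[0,0.571,-0.465,0,1],[0,0.571,-0.465,0,1]]]' 20
python3 - <<'E'
from h import *
from scipy.spatial.transform import Rotation as Ro
o=ctrl.get_obs();R=Ro.from_rotvec(o["tool_rot"]).as_matrix()
print(o["t"],o["tool_pos"],R.round(3),o["opening"]); print(R.T@(np.array([.592,-.030,.165])-o["tool_pos"]))
E
```

```text
t: 1.45
tool_pos: [0.5088, -0.1357, 0.2314]
tool_rot: [1.045, 1.306, -1.043]
contact_force: [-0.2, -0.7, 0.7]
opening: -0.0
1.45 [ 0.5088058  -0.13570718  0.23143646] [[ 0.     0.975  0.22 ]
 [ 0.001  0.22  -0.975]
 [-1.     0.001 -0.   ]] -1.7343120607210654e-05
[ 0.06653995  0.10438686 -0.08476382]
```

```bash
python3 -m jog '[[[0.02,0.104,-0.085,0,1],[0.02,0.104,-0.085,0,1],[0.02,0.104,-0.085,0,1],[0.04,0.104,-0.085,0,1],[0.04,0.104,-0.085,0,1],[0.04,0.104,-0.085,0,1],[0.04,0.104,-0.085,0,1]]]'
python3 - <<'E'
from h import *
from scipy.spatial.transform import Rotation as Ro
o=ctrl.get_obs();R=Ro.from_rotvec(o["tool_rot"]).as_matrix()
print(o["t"],o["tool_pos"],o["contact_force"]); print(R.T@(np.array([.592,-.030,.165])-o["tool_pos"]))
a=imaging.get_image("scene"); b=imaging.get_image("top")
print(proj(a,o["tool_pos"]),proj(b,o["tool_pos"]))
A=cv2.resize(a["color"][110:260,170:370,::-1],None,fx=2,fy=2,interpolation=2); B=cv2.resize(b["color"][130:280,270:470,::-1],None,fx=2,fy=2,interpolation=2)
cv2.imwrite("pics/n1.png",np.hstack([A,B]))
E
```

```text
t: 2.15
tool_pos: [0.5917, -0.0306, 0.1926]
tool_rot: [1.046, 1.304, -1.044]
contact_force: [0.5, -0.5, 0.1]
opening: -0.0001
2.15 [ 0.59168543 -0.03059069  0.19255741] [ 0.54900559 -0.48043121  0.14144796]
[ 0.02755809  0.00038605 -0.000511  ]
[254.1515321  164.12331793] [371.35761539 203.47907895]
```

View pics/n1.png

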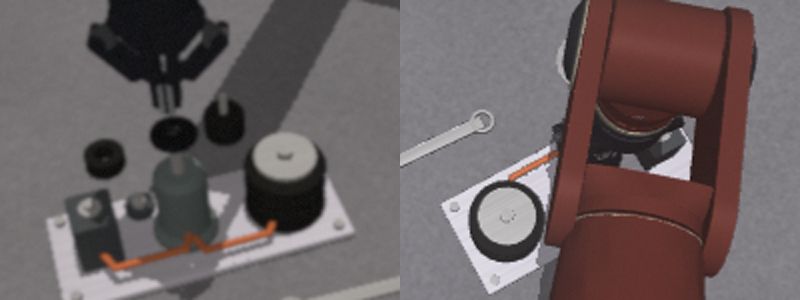

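In the scene view the closed fingertips, at about (252,164), are right above the knob at (257,177), and the block and button are clear. First comes a probing press, to about 12 mm and then 24 mm.

```bash
python3 -m jog '[[[0.015,0,0,0,1],[0.025,0,0,0,1],[0.03,0,0,0,1],[0.04,0,0,0,1],[0.04,0,0,0,1]]]'
python3 -m jog '[[[0.005,0,0,0,1],[0.01,0,0,0,1],[0.012,0,0,0,1],[0.012,0,0,0,1]]]'
python3 - <<'E'
from h import *
a=imaging.get_image("scene")
cv2.imwrite("pics/n2.png",cv2.resize(a["color"][110:260,170:370,::-1],None,fx=4,fy=4,interpolation=2))
E
```

```text
t: 2.75
tool_pos: [0.5915, -0.031, 0.1525]
tool_rot: [1.045, 1.305, -1.045]
contact_force: [-3.8, -0.5, 6.6]
opening: 0.0001
t: 3.15
tool_pos: [0.5917, -0.031, 0.142]
tool_rot: [1.045, 1.305, -1.045]
contact_force: [-4.4, 0.5, 9.6]
opening: 0.0004
```

View pics/n2.png

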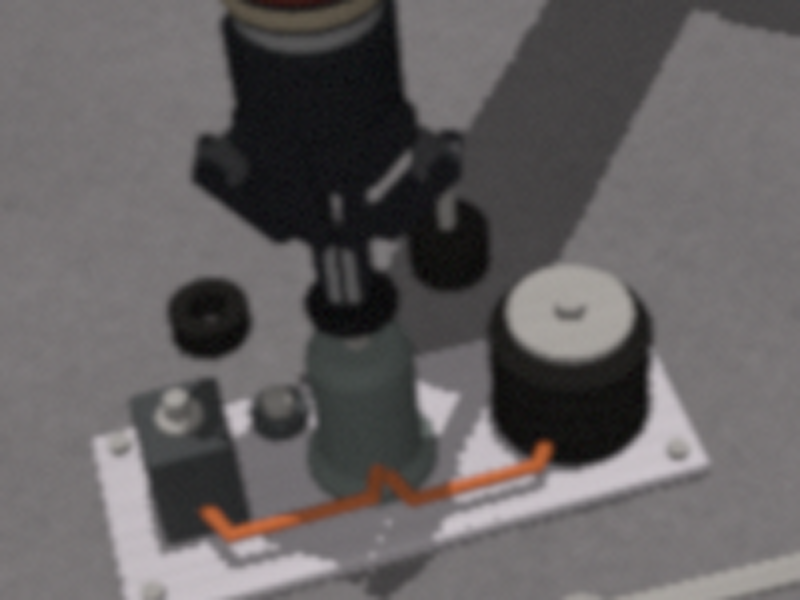

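The knob is pressed: fingertips sit on it at crop (345,300), and the force of 9.6 N at 23 mm matches the spring. The pin tip is slightly out at crop (178,400). I'll deepen to about 27 mm, then release fully.

```bash
python3 -m jog '[[[0.0045,0,0,0,1],[0.0045,0,0,0,1],[0.0045,0,0,0,1]]]'
python3 -m jog '[[[-0.02,0,0,0,1],[-0.04,0,0,0,1],[-0.04,0,0,0,1],[-0.04,0,0,0,1]]]'
python3 - <<'E'
from h import *
a=imaging.get_image("scene")
cv2.imwrite("pics/n3.png",cv2.resize(a["color"][110:260,170:370,::-1],None,fx=4,fy=4,interpolation=2))
E
```

```text
t: 3.5
tool_pos: [0.5917, -0.031, 0.1394]
tool_rot: [1.045, 1.305, -1.045]
contact_force: [-4.4, 0.8, 10.8]
opening: 0.0001
t: 3.9
tool_pos: [0.5915, -0.031, 0.1788]
tool_rot: [1.045, 1.305, -1.045]
contact_force: [-0.8, 0.2, -0.6]
opening: 0.0001
```

View pics/n3.png

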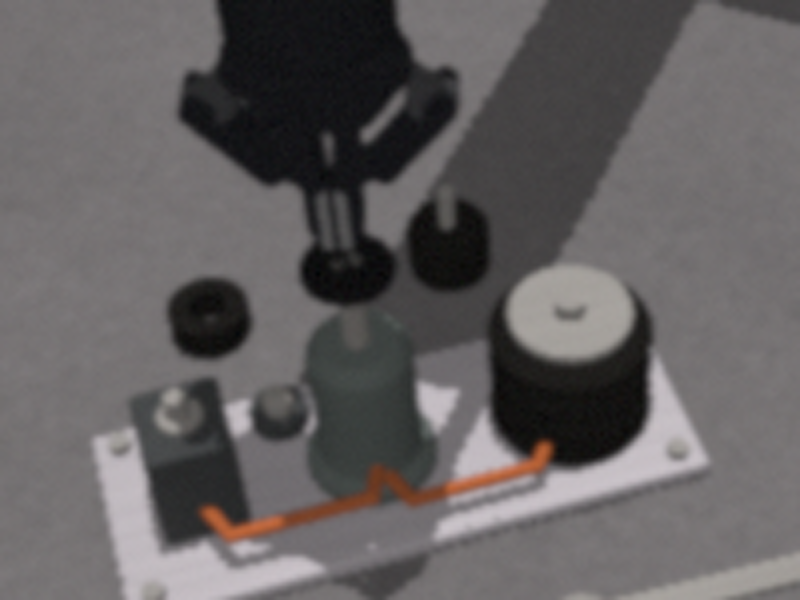

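The knob came fully up, and the first stroke reached about 26 mm. I'll run the next stroke slightly deeper.

```bash
python3 -m jog '[[[0.012,0,0,0,1],[0.022,0,0,0,1],[0.034,0,0,0,1],[0.043,0,0,0,1],[0.043,0,0,0,1],[0.043,0,0,0,1]]]'
python3 -m jog '[[[-0.02,0,0,0,1],[-0.04,0,0,0,1],[-0.04,0,0,0,1],[-0.04,0,0,0,1]]]'
python3 - <<'E'
from h import *
a=imaging.get_image("scene")
cv2.imwrite("pics/n4.png",cv2.resize(a["color"][110:260,170:370,::-1],None,fx=4,fy=4,interpolation=2))
E
```

```text
t: 4.55
tool_pos: [0.5912, -0.0309, 0.1356]
tool_rot: [1.044, 1.307, -1.046]
contact_force: [-2.1, 0.1, 11.1]
opening: 0.0003
t: 4.95
tool_pos: [0.5904, -0.0308, 0.1735]
tool_rot: [1.044, 1.309, -1.047]
contact_force: [0.3, -0.2, -0.5]
opening: 0.0002
```

View pics/n4.png

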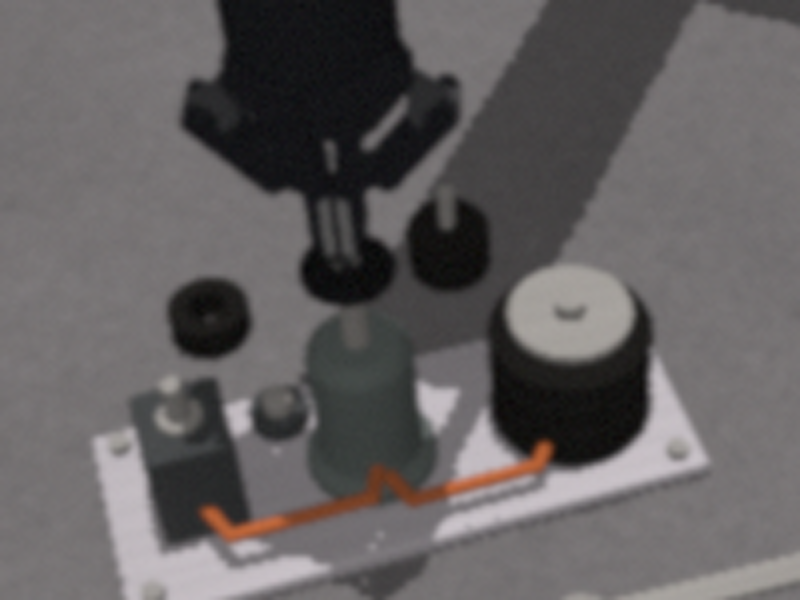

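The pin has risen; its tip is now at crop (170,385). I'll make the same stroke again.

```bash
python3 -m jog '[[[0.01,0,0,0,1],[0.02,0,0,0,1],[0.03,0,0,0,1],[0.036,0,0,0,1],[0.036,0,0,0,1],[0.036,0,0,0,1]]]'
python3 -m jog '[[[-0.02,0,0,0,1],[-0.04,0,0,0,1],[-0.045,0,0,0,1],[-0.045,0,0,0,1]]]'
```

```text
t: 5.6
tool_pos: [0.5904, -0.0308, 0.1374]
tool_rot: [1.044, 1.309, -1.047]
contact_force: [-1.3, -0.1, 10.0]
opening: 0.0003
t: 6.0
tool_pos: [0.5903, -0.0307, 0.1814]
tool_rot: [1.044, 1.31, -1.048]
contact_force: [-0.2, 0.1, -1.0]
opening: 0.0002
```

```bash
python3 -m jog '[[[0.015,0,0,0,1],[0.025,0,0,0,1],[0.036,0,0,0,1],[0.045,0,0,0,1],[0.045,0,0,0,1],[0.045,0,0,0,1]]]'
python3 -m jog '[[[-0.02,0,0,0,1],[-0.04,0,0,0,1],[-0.045,0,0,0,1],[-0.045,0,0,0,1]]]'
python3 - <<'E'
from h import *
a=imaging.get_image("scene")
cv2.imwrite("pics/n5.png",cv2.resize(a["color"][110:260,170:370,::-1],None,fx=4,fy=4,interpolation=2))
E
```

```text
t: 6.6
tool_pos: [0.5911, -0.031, 0.1373]
tool_rot: [1.044, 1.308, -1.047]
contact_force: [0.5, -0.3, 15.9]
opening: -0.0004
t: 7.0
tool_pos: [0.5908, -0.0309, 0.1809]
tool_rot: [1.044, 1.309, -1.047]
contact_force: [0.8, 0.4, 0.3]
opening: 0.0002
```

View pics/n5.png

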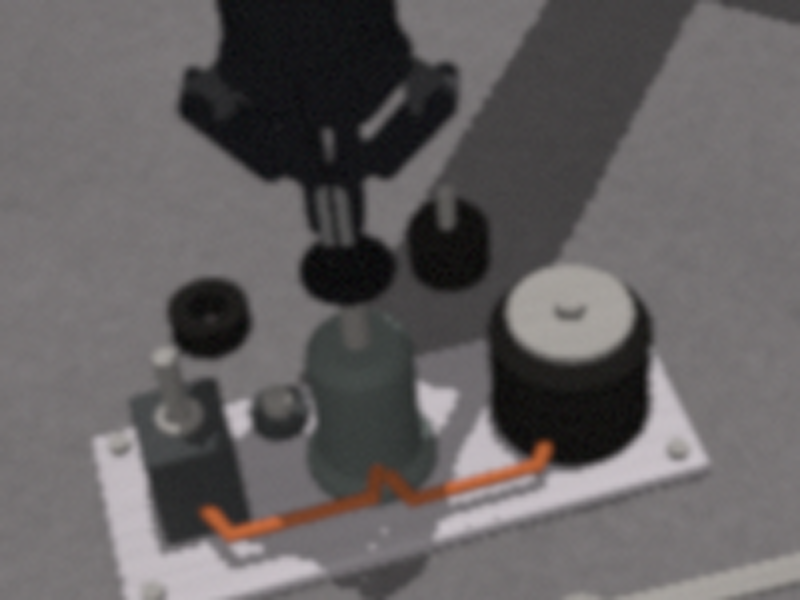

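The pin tip is now at crop (165,355), still rising by one step per stroke, and the waist isn't showing yet. Continuing.

```bash
python3 -m jog '[[[0.015,0,0,0,1],[0.025,0,0,0,1],[0.036,0,0,0,1],[0.044,0,0,0,1],[0.044,0,0,0,1],[0.044,0,0,0,1]]]'
python3 -m jog '[[[-0.02,0,0,0,1],[-0.04,0,0,0,1],[-0.045,0,0,0,1],[-0.045,0,0,0,1]]]'
python3 - <<'E'
from h import *
a=imaging.get_image("scene")
cv2.imwrite("pics/n6.png",cv2.resize(a["color"][110:260,170:370,::-1],None,fx=4,fy=4,interpolation=2))
E
```

```text
t: 7.65
tool_pos: [0.5913, -0.0311, 0.1372]
tool_rot: [1.044, 1.307, -1.047]
contact_force: [-0.6, -0.1, 18.5]
opening: 0.0002
t: 8.05
tool_pos: [0.591, -0.0311, 0.1809]
tool_rot: [1.044, 1.308, -1.047]
contact_force: [-0.1, 0.7, -0.2]
opening: 0.0001
```

View pics/n6.png

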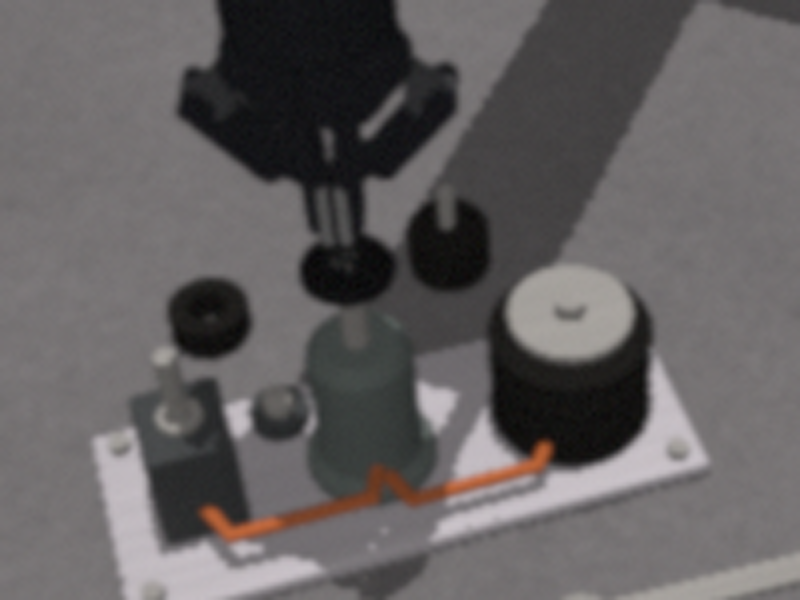

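The pin tip did not rise on this stroke: it is still at crop (165,355). The force was also higher, 18.5 N. I'll measure the pin height before pressing again.

```bash
python3 - <<'E'
from h import *
a=imaging.get_image("scene")
# offset: collar measured centre (214.4,213.2) vs projection of axis point
ax=np.array([.6395,-.1128])
off=np.array([214.4,213.2])-proj(a,np.r_[ax,.086]); print("off",off)
for d in (0,.008,.016,.024,.028,.032,.036,.040):
    p=proj(a,np.r_[ax,.086+d])+off; print(d,p.round(1),((p-[170,110])*4).round(0))
cv2.imwrite("pics/n7.png",cv2.resize(a["color"][180:250,190:260,::-1],None,fx=8,fy=8,interpolation=2))
E
```

```text
off [0.63563524 0.40620187]
0 [214.4 213.2] [178. 413.]
0.008 [213.7 210.7] [175. 403.]
0.016 [213.1 208.1] [172. 392.]
0.024 [212.4 205.5] [169. 382.]
0.028 [212.  204.2] [168. 377.]
0.032 [211.7 202.8] [167. 371.]
0.036 [211.3 201.5] [165. 366.]
0.04 [211.  200.2] [164. 361.]
```

View pics/n7.png

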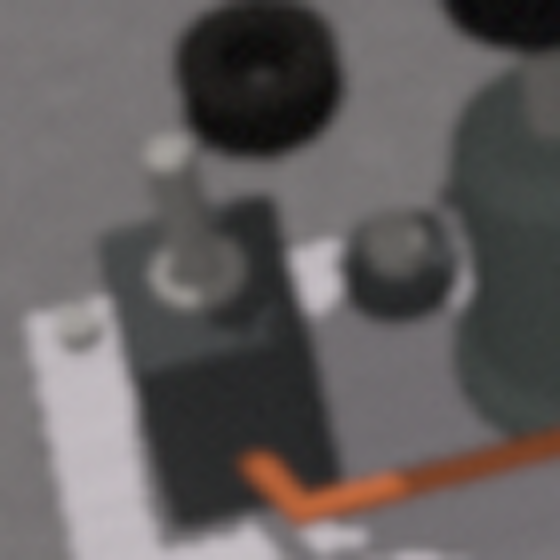

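The pin top is at about (211.2,199.4), against a prediction of (211.0,200.2) for 40 mm out. So it was already full after stroke 4, and the last stroke changed nothing, as specified. I'll retreat straight up and then away, so I can verify in both views without the arm in the way.

```bash
python3 -m jog '[[[-0.04,0,0,0,1],[-0.08,0,0,0,1],[-0.1,-0.045,0.04,0,1],[-0.1,-0.09,0.08,0,1],[-0.1,-0.135,0.12,0,1],[-0.1,-0.18,0.164,0,1],[-0.1,-0.18,0.164,0,1],[-0.1,-0.18,0.164,0,1],[-0.1,-0.18,0.164,0,1]]]'
python3 - <<'E'
from h import *
a=imaging.get_image("scene"); b=imaging.get_image("top")
A=cv2.resize(a["color"][180:250,190:260,::-1],(400,400),interpolation=2);B=cv2.resize(b["color"][135:305,280:450,::-1],(400,400),interpolation=2)
cv2.imwrite("pics/n8.png",np.hstack([A,B]))
cv2.imwrite("pics/n8s.png",cv2.resize(a["color"][150:320,170:410,::-1],None,fx=3.3,fy=3.3,interpolation=2))
for n,f in(("scene0",a),("top0",b)):
    pass
E
```

```text
t: 9.05
tool_pos: [0.4501, -0.2308, 0.2785]
tool_rot: [1.046, 1.313, -1.051]
contact_force: [0.6, -0.1, 0.1]
opening: 0.0005
```

View pics/n8.png

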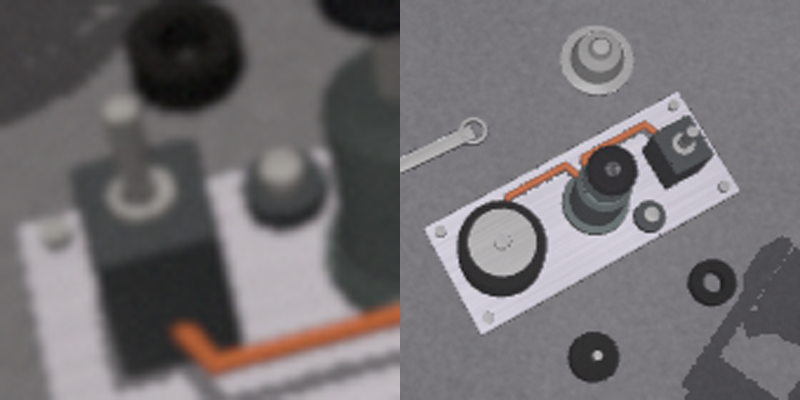

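View pics/n8s.png

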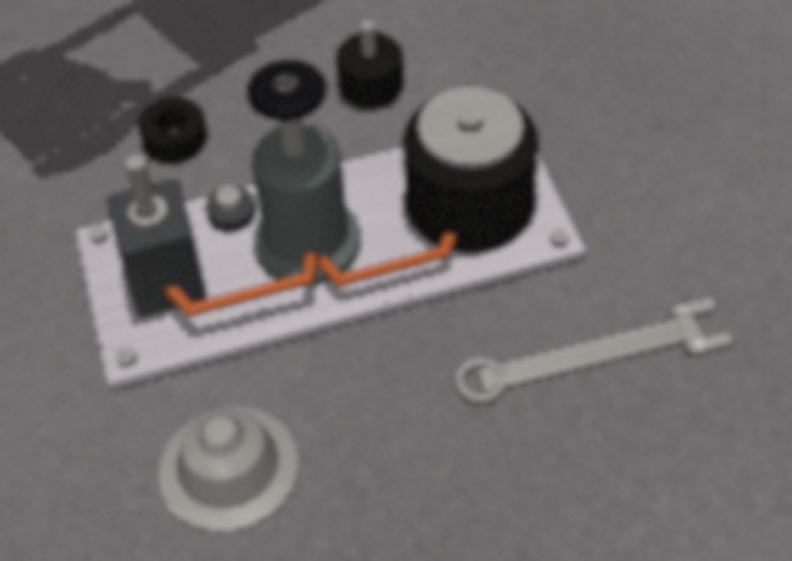

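The views show the knob back up at its starting pixel, the button unpressed, the loose parts where they were, and the pin standing out with its tip at about (211,199) in the scene view and (404,190) in the top view. I'll triangulate the tip and look for the waist in an enlarged view.

```bash
python3 - <<'E'
from h import *
a=imaging.get_image("scene"); b=imaging.get_image("top"); w=imaging.get_image("wrist")
p=tri(ray(a,211,199.3),ray(b,404,190.5)); print("pin top",p)
off=np.array([400.2,195.4])-proj(b,[.6395,-.1128,.086])
for d in (.028,.032,.036,.04): print(d,(proj(b,[.6395,-.1128,.086+d])+off).round(1))
A=cv2.resize(a["color"][190:220,200:230,::-1],(400,400),interpolation=2);B=cv2.resize(b["color"][180:210,385:415,::-1],(400,400),interpolation=2)
cv2.imwrite("pics/n9.png",np.hstack([A,B])); cv2.imwrite("pics/w9.png",w["color"][:,:,::-1]); print(proj(w,[.6395,-.1128,.1]))
for n,f in(("scene",a),("top",b)):
    o=cv2.imread(f"pics/{n}0.png")[:,:,::-1]; 
    for nm,c in dict(scene=dict(buf=(282,171),dome=(239,291),sp=(222,189),wr=(350,257)),top=dict(buf=(362,287),dome=(364,160),sp=(412,255),wr=(285,203)))[n].items():
        t=np.ascontiguousarray(o[c[1]-12:c[1]+13,c[0]-12:c[0]+13]); s=np.ascontiguousarray(f["color"][c[1]-20:c[1]+21,c[0]-20:c[0]+21])
        m=cv2.minMaxLoc(cv2.matchTemplate(s,t,cv2.TM_CCOEFF_NORMED)); print(n,nm,"shift px",np.array(m[3])-8,round(m[1],3))
E
```

```text
pin top (array([ 0.63941121, -0.1127156 ,  0.12759841]), np.float64(0.0029354438484884525))
0.028 [402.6 192.2]
0.032 [402.9 191.8]
0.036 [403.3 191.3]
0.04 [403.7 190.8]
[237.88814821 -38.29919494]
scene buf shift px [0 0] 0.998
scene dome shift px [0 0] 0.998
scene sp shift px [0 0] 0.924
scene wr shift px [0 0] 0.998
top buf shift px [0 0] 0.999
top dome shift px [0 0] 0.999
top sp shift px [0 0] 0.967
top wr shift px [0 0] 0.999
```

View pics/n9.png

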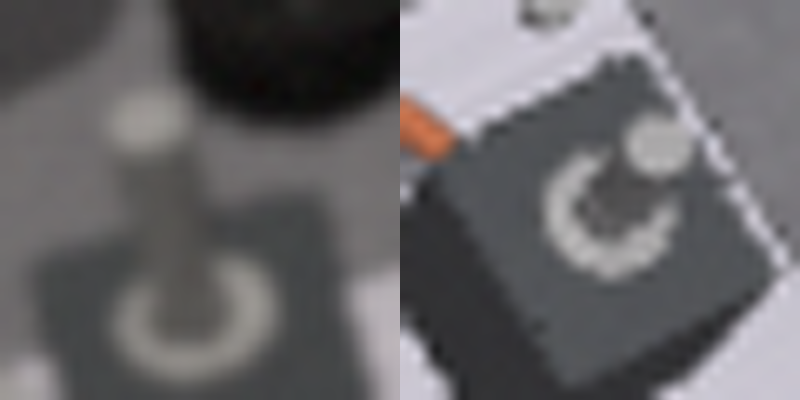

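View pics/w9.png

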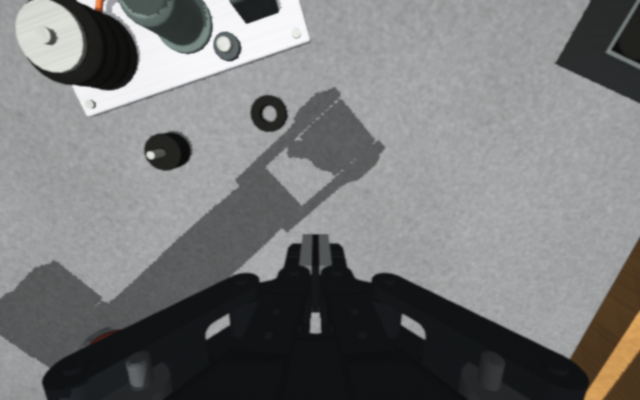

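The triangulated tip height is 127.6 mm, against 126 mm expected for full travel, and no loose part has shifted a pixel. The waist is too small to make out from these cameras, so I'll move the wrist camera closer, staying high and clear.

```bash
python3 -m jog '[[[0.02,0.04,0,0,1],[0.04,0.07,0,0,1],[0.04,0.09,0,0,1],[0.04,0.09,0,0,1],[0.04,0.09,0,0,1]]]'
python3 - <<'E'
from h import *
w=imaging.get_image("wrist"); p=proj(w,[.6395,-.1128,.1]); print(p)
c=w["color"]; x,y=int(p[0]),int(p[1]); y0=max(0,y-35);x0=max(0,x-40)
cv2.imwrite("pics/w10.png",cv2.resize(c[y0:y0+70,x0:x0+80,::-1],None,fx=8,fy=8,interpolation=2)); print(x0,y0)
for d in(0,.003,.010,.04): print(d,((proj(w,[.6395,-.1128,.086+d])-[x0,y0])*8).round())
E
```

```text
t: 9.8
tool_pos: [0.5394, -0.2086, 0.2391]
tool_rot: [1.04, 1.314, -1.046]
contact_force: [0.4, 0.1, -0.3]
opening: 0.0002
[234.53401578  58.75575291]
194 23
0 [357. 309.]
0.003 [350. 305.]
0.01 [334. 293.]
0.04 [254. 236.]
```

View pics/w10.png

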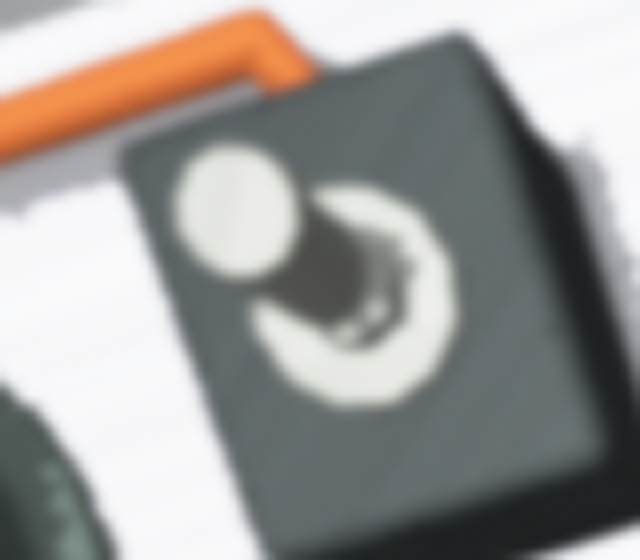

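The wrist view shows the pin body ending above the collar at crop (365,290), with the narrow waist and light gap below it at (370,330). The tip-to-collar offset is (-120,-83) px, against a predicted (-103,-73) px for 40 mm, so the pin is fully out. The arm is clear and touching nothing, so I'm handing in.

```bash
python3 - <<'E'
from station import ctrl
o=ctrl.get_obs(); print(o["t"],o["contact_force"]); print(ctrl.finish_job())
E
```

```text
9.85 [-0.79546071  0.30857303  0.20737896]
the job is handed in; nothing more can be done
None
```

The indicator pin is fully out with its waist showing, and I handed the job in at 9.85 s. With the fingers closed I pressed the knob through five strokes of about 26–29 mm, letting it up fully after each. The highest force I read was 18.5 N, at the end of a press. The pin rose until stroke 4, and stroke 5 changed nothing because it was already full.

**Last checks:**
- **Pin:** the tip triangulated to 127.6 mm, against 126 mm expected for full travel. The two rays missed each other by 3 mm.
- **Waist:** it shows in the close wrist-camera view. It could not be made out in the scene or top views, which are too coarse.
- **Knob and button:** the knob is back up, and the release button looks unpressed.
- **Loose parts:** none moved by a pixel in either fixed view. The spacer matched less closely (0.92 in the scene view, 0.97 in the top view, others about 0.998).
- **Arm:** it is parked clear, with near-zero contact force.

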